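Retire the used-blade jar

TASK

The used-blade jar is going for disposal: press its child-resistant cap down and turn it anticlockwise to unlock it, lift it off and leave it in the black parts tray. Then drop every spent yellow blade cartridge lying on the bench into the jar, and put the grey shipping cover with the blue knob on the jar's mouth so that it sits fully down and level. Leave the phone, the paint cup and the painted paddle alone.

Things in the scene. Friction and masses are not known exactly. Their poses are not given: they have to be found in the camera images.
- jar_rim (a point): centre of the mouth of the red jar, in the plane of its rim, 100 mm above the bench, z up. Jar fixed on a plywood base (120 x 120 x 10 mm); body 88 mm across up to 73 mm above the bench, then a neck 66 mm across outside, 60 mm inside. Three hooks round the neck, reaching to 77 mm diameter, hold the cap. Jar yaw varies; x points to the white tick on its side.
- jar_in (a point): centre of the jar's inside floor, 14 mm above the bench (86 mm below the rim); the bore is 60 mm in diameter all the way down
- spring (a joint): height of the orange spring ring round the jar's neck that pushes the cap up (m): about 0 with the cap locked, negative when the cap is pressed down, +0.002 when no cap presses on it. Pushes up with about 5 N at 0 and 13 N at -0.0065.
- cap_grip (a point): centre of the upright grip bar on the white cap: bar 56 mm long (along x), 14 mm thick (y), standing 27 mm above the cap's flat deck; this point lies 43 mm above the cap's underside, 14 mm above the deck, and the bar's top 56 mm above the underside. The cap is 90 mm across, 29 mm high without the bar, 60 g; a small red mark on the deck lies on its +x side.
- cap_deck (a point): centre of the cap's flat deck, on its axis, 29 mm above its underside. Locked, the cap has the jar's yaw (point jar_rim) and its underside is 82 mm above the bench; catches stop it turning and hooks stop it lifting.
- cap: the white cap as a whole, origin at the centre of its underside. Pressed down by over 4 mm from locked (it bottoms after about 6.5 mm, at some 13 N) it can be turned anticlockwise seen from above (positive yaw, never clockwise); from about 0.65 to 1.5 rad off the locked yaw (1.1 is the middle) it lifts straight off.
- cover_knob (a point): centre of the upright blue cylindrical knob (24 mm diameter, 26 mm tall, this point is half-way up, 24 mm above the cover's underside) of the grey shipping cover: a disc of 76 mm diameter, 5 mm thick, with a 55 mm diameter, 5 mm deep plug under it that goes inside the jar's mouth; 70 g. It starts right way up on the bench.
- cover_seat (a point): centre of the underside of the cover's disc, 5 mm above the underside of its plug, z up; when the cover is seated this lies at the jar_rim point
- cover: the same cover as a whole, origin at the centre of the plug's underside
- tray: black open parts tray fixed on the bench, 140 x 140 mm outside, walls 16 mm high and 4 mm thick, floor 4 mm; origin at the centre of its underside on the bench; x and y along its sides
- cart1_mid (a point): yellow spent-blade cartridge with two black bands and a steel tang at one end, lying flat on the bench: 46 mm long along its x, 16 mm wide (y), 14 mm high (z); 25 g. This point is its centre, 7 mm above the bench when it lies flat. May be absent (None).
- cart2_mid (a point): yellow spent-blade cartridge with two black bands and a steel tang at one end, lying flat on the bench: 46 mm long along its x, 16 mm wide (y), 14 mm high (z); 25 g. This point is its centre, 7 mm above the bench when it lies flat. May be absent (None).
- cart3_mid (a point): yellow spent-blade cartridge with two black bands and a steel tang at one end, lying flat on the bench: 46 mm long along its x, 16 mm wide (y), 14 mm high (z); 25 g. This point is its centre, 7 mm above the bench when it lies flat. May be absent (None).
- cart4_mid (a point): yellow spent-blade cartridge with two black bands and a steel tang at one end, lying flat on the bench: 46 mm long along its x, 16 mm wide (y), 14 mm high (z); 25 g. This point is its centre, 7 mm above the bench when it lies flat. May be absent (None).
- cart5_mid (a point): yellow spent-blade cartridge with two black bands and a steel tang at one end, lying flat on the bench: 46 mm long along its x, 16 mm wide (y), 14 mm high (z); 25 g. This point is its centre, 7 mm above the bench when it lies flat. May be absent (None).
- phone: black phone lying on the bench, 150 x 74 x 11 mm, origin at the centre of its underside, long side along x; leave alone
- paint_cup: small clear cup with dark paint, 64 mm across, 50 mm high, origin at the centre of its underside; leave alone
- paddle: wooden paddle with black painted ovals, 14 mm thick, lying flat; blade 75 mm wide from -100 to +137 mm along its x, handle 30 mm wide from -100 to -225 mm; origin on the underside at the middle of the blade; leave alone
Things that resemble listed ones, but are neither listed nor needed, are in the scene too. What is shaped like the part that bears cart1_mid but pink or white is not meant.

How it is judged:
By the outcome, as a careful person would: the job done as asked, in the order asked, and still so for the second after the job is handed in, with the robot touching nothing.
Of cart1, cart2, cart3, cart4, cart5 only 3 to 5 are there at a start; the rules pass over those that are not, and their reading is None.
At some moment in a run one of cart1, cart2, cart3, cart4, cart5 may be knocked a few centimetres aside while the robot is not near it.
Once in a run the grip may slacken for a moment while it holds something.
It also fails if it takes over 208 s, if anything falls off the work surface, if the arm or the gripper's body presses on something with over 40 N, if the wrist force passes 120 N, or if a joint passes its speed limit or range.

ROBOT

A 6-joint arm with a two-finger parallel gripper is mounted at the origin on the work surface. World frame = base frame: x ahead of the robot, y to its left, z up, the work surface at z = 0. Lengths are in m, angles in degrees, forces in N, time in s.
With the tool pointing down it reaches from about 0.375 to 0.9 m from the base axis. Payload 3.1 kg.
Tool frame: the origin (TCP) lies on the centre line of the jaws, within the pads' length; the fingertips stand 25 mm ahead of it and the grasp point (between the pads) lies 6 mm ahead of it; z points along the fingers, y is the line along which they close (so a half turn about z gives the same grasp; the last joint's range is limited). The gripper opens to 87 mm and grips with 3 to 60 N. Pads are 19 mm wide; open, the fingers measure 117 mm over their backs; the gripper's body (75 mm by 190 mm) begins 51 mm behind the grasp point.
Start: joints at [54.689, 30.224, 82.088, -0, 67.689, -10.227], TCP at [0.265, 0.566, 0.248] pointing down, gripper open.
Joint ranges: [-176.69, 176.69], [-43.24, 126.21], [12.49, 139.97], [-82, 262], [0, 151.66], [-163.58, 163.58]. Speed limits (degrees/s): [159.86, 159.86, 180, 180, 180, 180].

INTERFACE

Orientations are given as a 3x3 rotation matrix whose columns are the frame's x, y, z axes.
In Python, from rig import bot, cams, models gives the robot as it stands. The module is installed in compiled form; this text tells all that it offers.
- The arm moves only by the shell command python3 -m handwheel 'ROWS' [OPENING]. ROWS is JSON, a list of rows, each a list of 6 numbers: the shift along the world's x, y, z each as a share of 1 m, from -1 to 1, then the turn, a rotation vector about the world's x, y, z each as a share of 2 rad, from -1 to 1. In form: [[dx, dy, dz, wx, wy, wz], ...]. A call has exactly 8 rows; each row is the pose to reach, as a shift and turn from the pose commanded when the call began; what a row does not reach only later rows make up. A row lasts 1/12 s, in which the tool goes at most 41.7 mm and 7.16 degrees, less where a joint would pass 70% of its speed; a pose out of reach is approached as far as the arm can. A call with a number of a shift or a turn outside -1 to 1 is refused whole. A call with a gripper value outside its range is refused whole. OPENING is the opening, from -1 (shut) to 1 (fully open), so that 0 is half open, set as the call begins (- or left out, the last holds). The fingers move at their own pace and stop on an object; the grip force is fixed at half the most. Time passes only in rows, so rows that repeat a pose let the fingers close, or fill a call up. It gives the time, the measured TCP pose, the force, the opening and the grip force at its end, in the units of the state.
- bot.read_state(): the state, without advancing time (a new reading comes with each control period).
- cams.capture(name): name is "scene" or "top" or "wrist"; returns (picture, depth): 400x640x3 uint8, blue, green, red; 400x640 float32, m along the optical axis (not along the pixel's ray), 0 where there is no reading.
- cams.calibration(name): a dict with "mtx" (3x3 intrinsics, pixels), "R" (3x3) and "t" (3): a world point X has camera coordinates R X + t; the wrist camera has in their place "tool_from_camera" (4x4, takes a point from camera to tool coordinates, whose origin is the TCP and whose axes are the flange's). Camera axes: x right, y down, z forward; pixel columns grow to the right and rows downward; lengths in m; the calibration is good to about 2 mm. A picture is of the moment at which its call begins: read the wrist's pose just before it. calibration takes no time and is no camera call.
- bot.hand_in(): hands the job in; it is judged then, once.
Trained networks look in the newest picture that a camera, given by its name, has taken for a name from the list of things; names that differ only in an ending like _2 or _b are one class to them, and where a whole thing is asked for, a point or a joint stands for the part that bears it (a point fixed in the world has none). Each returns a list of dicts, best first, with "conf" (0 to 1); they miss things now and then, are a little off and sometimes report something else, mostly with a low value. They report only what shows in the picture. A call takes as long as a camera call. They do not tell look-alikes from the thing itself.
- models.spot_in(query, camera): "position" ([column, row] in pixels, amid what is visible of it).
- models.tip_of(query, camera): "position" ([column, row] in pixels: a listed point, or the origin of a listed thing).
The state is a dict: "time_s": time; "joint_positions": joint angles; "qvel": joint speeds; "tau": joint torques, N m; "position": TCP position; "tcp_rot": TCP orientation; "force": force on the tool from outside, world axes, zero at the start; "moment": the same for the moment, N m; "opening": opening from 0.0 (shut) to 1.0 (fully open); "grasp_force": force on a finger pad.
Only numpy, scipy, OpenCV 4.12 (cv2) and the standard library are available. Lean on these libraries where they do the work, as an engineer would, in place of code of your own. Each camera call takes 0.05 s, during which the arm holds its last target. There are 200 camera calls.

## Working session

There is one attempt and no reset: what is moved stays moved. The work goes in short steps, Python scripts to look and compute and a shell command to move; the robot and the scene stay as the last step left them, time stands still between calls to the robot, and variables do not carry over. Pictures are saved under pics/ and viewed, at most 17 in all, crops included, and the job is handed in when it is done.

```bash
mkdir -p pics; cat > h.py <<'E'
import numpy as np, cv2
from rig import bot, cams, models
def cam(name):
    s=bot.read_state(); im,d=cams.capture(name); c=cams.calibration(name); K=np.array(c["mtx"])
    if name=="wrist":
        T=np.array(c["tool_from_camera"]); Rt=np.array(s["tcp_rot"]); 
        R=Rt@T[:3,:3]; o=Rt@T[:3,3]+np.array(s["position"])
    else:
        R=np.array(c["R"]).T; o=-R@np.array(c["t"])
    return im,d,K,R,o
def ray(K,R,p): return R@np.linalg.inv(K)@np.array([p[0],p[1],1.])
def atz(K,R,o,p,z):
    r=ray(K,R,p); return o+r*(z-o[2])/r[2]
def dep(K,R,o,d,p):
    u,v=int(round(p[0])),int(round(p[1])); w=d[max(v-2,0):v+3,max(u-2,0):u+3]; w=w[w>0]
    return o+ray(K,R,p)*np.median(w) if w.size else None
def proj(K,R,o,X):
    c=R.T@(np.array(X)-o); q=K@c; return q[:2]/q[2]
E
python3 - <<'E'
from h import *
np.set_printoptions(precision=3,suppress=True)
for n in ["top","scene"]:
    im,d,K,R,o=cam(n); cv2.imwrite(f"pics/{n}0.png",im)
    print(n,o,R[:,2])
    for q in ["jar_rim","cap_grip","cap_deck","cover_knob","cover_seat","tray","cart1_mid","phone","paint_cup","paddle"]:
        for r in models.tip_of(q,n)[:6]:
            p=r["position"]; print(q,round(r["conf"],2),np.round(p),dep(K,R,o,d,p))
print(bot.read_state()["time_s"])
E
```

```text
top [ 0.454 -0.064  0.994] [ 0.064  0.033 -0.997]
jar_rim 0.28 [226. 107.] [0.728 0.206 0.042]
cap_grip 0.83 [195. 179.] [0.547 0.241 0.133]
cap_deck 0.87 [192. 181.] [0.543 0.245 0.138]
cover_knob 0.77 [300. 159.] [0.61  0.028 0.033]
cover_seat 0.8 [304. 161.] [0.607 0.02  0.013]
cover_seat 0.61 [422. 161.] [ 0.611 -0.259  0.014]
tray 0.96 [279. 232.] [0.437 0.079 0.005]
cart1_mid 0.54 [364. 217.] [ 0.475 -0.122  0.014]
cart1_mid 0.43 [346. 252.] [ 0.394 -0.081  0.014]
phone 0.62 [427. 307.] [ 0.271 -0.271  0.012]
phone 0.39 [369. 100.] [ 0.757 -0.131  0.014]
paint_cup 0.64 [223. 104.] [0.744 0.22  0.018]
paddle 0.57 [369. 101.] [ 0.753 -0.131  0.015]
scene [0.964 0.465 0.788] [-0.477 -0.532 -0.699]
cap_grip 0.64 [397. 286.] [0.546 0.256 0.122]
cap_deck 0.71 [393. 287.] [0.561 0.255 0.129]
cap_deck 0.64 [365. 247.] [0.443 0.084 0.003]
cover_knob 0.58 [302. 262.] [0.616 0.031 0.034]
cover_seat 0.97 [301. 267.] [0.625 0.036 0.025]
tray 0.97 [363. 249.] [0.452 0.086 0.003]
cart1_mid 0.61 [308. 189.] [ 0.412 -0.188  0.002]
cart1_mid 0.56 [308. 211.] [ 0.475 -0.112  0.008]
cart1_mid 0.39 [335. 204.] [ 0.399 -0.078  0.014]
cart1_mid 0.17 [260. 172.] [ 0.474 -0.35   0.003]
phone 0.62 [326. 159.] [ 0.275 -0.254  0.009]
phone 0.4 [387. 307.] [0.586 0.268 0.099]
paint_cup 0.75 [310. 210.] [ 0.471 -0.11   0.008]
paint_cup 0.62 [312. 364.] [0.755 0.23  0.018]
paint_cup 0.62 [300. 263.] [0.622 0.031 0.034]
paddle 0.89 [219. 264.] [ 0.768 -0.113  0.014]
1.1
```

View pics/top0.png

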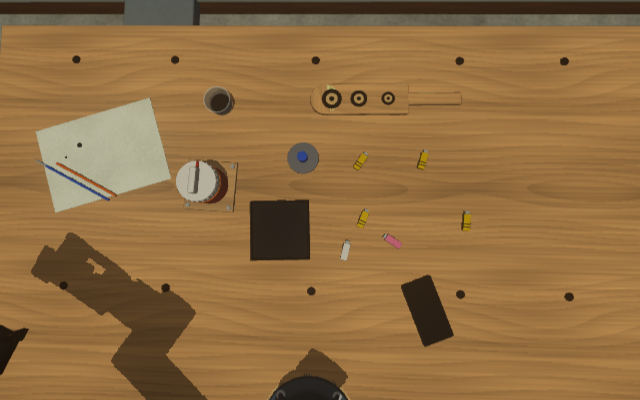

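View pics/scene0.png

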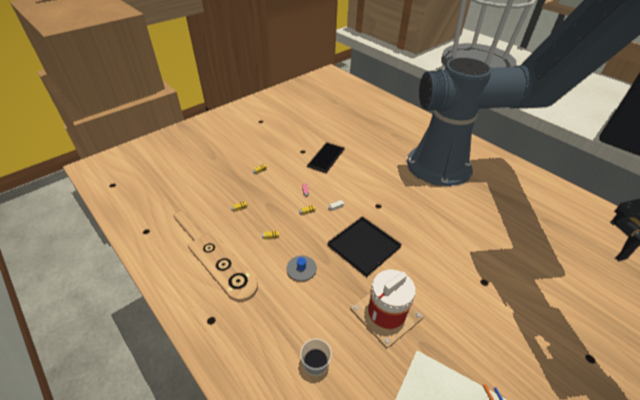

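Top view: yellow carts at (361,161), (423,160), (362,218) and (466,221). The look-alikes are pink (392,241) and white (346,250). The jar with its cap is at (195,181), with the bar pointing nearly image-up and the red mark at the top. The cover is at (302,158), the tray at (280,230), the cup at (218,101), the paddle at (385,98) and the phone at (427,310). Next I measure the bar and segment the yellow.

```bash
cat >> h.py <<'E'
def carts(im,d,K,R,o,z=0.012,amin=25,lo=(18,110,90),hi=(34,255,255)):
    hsv=cv2.cvtColor(im,cv2.COLOR_BGR2HSV); m=cv2.inRange(hsv,lo,hi)
    m=cv2.morphologyEx(m,cv2.MORPH_CLOSE,np.ones((5,5)))
    n,L,S,C=cv2.connectedComponentsWithStats(m); out=[]
    for i in range(1,n):
        if S[i,4]<amin or S[i,4]>8000: continue
        P=np.argwhere(L==i)[:,::-1]
        W=np.array([atz(K,R,o,p,z) for p in P])[:,:2].astype(np.float32)
        (c,wh,a)=cv2.minAreaRect((W*1000).astype(np.float32)); wh=list(wh)
        if wh[0]<wh[1]: a+=90; wh=wh[::-1]
        out.append((np.round(np.array(c)/1000,4),np.round(wh,0),round((a+90)%180-90,0),C[i].round(),S[i,4]))
    return out
def cloud(d,K,R,o):
    v,u=np.nonzero(d>0); r=(R@np.linalg.inv(K)@np.stack([u,v,np.ones_like(u)]).astype(float))*d[v,u]
    return (o[:,None]+r).T,np.stack([u,v],1)
E
python3 - <<'E'
from h import *
np.set_printoptions(precision=3,suppress=True)
s=bot.read_state(); print(np.array(s["tcp_rot"]),s["position"],s["force"],s["opening"])
for n in ["top","scene"]:
    im,d,K,R,o=cam(n)
    print(n)
    for c in carts(im,d,K,R,o,amin=15): print(*c)
    X,_=cloud(d,K,R,o)
    near=np.hypot(X[:,0]-.55,X[:,1]-.245)<.07
    B=X[near&(X[:,2]>.122)&(X[:,2]<.15)]; D=X[near&(X[:,2]>.104)&(X[:,2]<.118)]
    print("bar",len(B),B.mean(0),np.percentile(B[:,2],[10,50,90]),cv2.minAreaRect((B[:,:2]*1000).astype(np.float32)))
    print("deck",D.mean(0),cv2.minEnclosingCircle((D[:,:2]*1000).astype(np.float32)))
    k=(np.hypot(X[:,0]-.61,X[:,1]-.028)<.06); 
    C=X[k&(X[:,2]>.028)];print("knob",C.mean(0)); C=X[k&(X[:,2]>.005)&(X[:,2]<.02)]; print("disc",cv2.minEnclosingCircle((C[:,:2]*1000).astype(np.float32)))
    if n=="top": cv2.imwrite("pics/c.png",np.vstack([cv2.resize(im[140:260,320:500],None,fx=3,fy=3,interpolation=2),cv2.resize(im[140:220,150:330],None,fx=3,fy=3,interpolation=2)]))
E
```

```text
[[-0.906  0.424 -0.   ]
 [ 0.424  0.906 -0.   ]
 [ 0.    -0.    -1.   ]] [0.265 0.566 0.248] [ 0.246 -0.654  0.755] 0.9940461131292128
top
[ 0.764 -0.042] [64. 27.] 1.0 [331.  96.] 197
[ 0.762 -0.107] [22. 22.] 45.0 [358.  98.] 82
[ 0.776 -0.269] [36.  2.] -90.0 [426.  93.] 31
[ 0.763 -0.177] [19. 17.] 45.0 [388.  98.] 54
[ 0.613 -0.261] [43. 17.] -16.0 [423. 160.] 128
[ 0.608 -0.112] [42. 18.] -33.0 [360. 161.] 131
[ 0.471 -0.119] [42. 18.] -22.0 [362. 219.] 130
[ 0.468 -0.361] [42. 20.] -5.0 [466. 222.] 149
[0.067 0.085] [37.  5.] -32.0 [272. 393.] 26
[ 0.071 -0.083] [34.  5.] 41.0 [344. 392.] 26
bar 231 [0.547 0.245 0.136] [0.128 0.137 0.14 ] ((547.6904907226562, 246.7982635498047), (15.046396255493164, 55.54679489135742), 87.35211181640625)
deck [0.547 0.244 0.111] ((547.7476196289062, 246.25852966308594), 45.34369659423828)
knob [0.617 0.025 0.036]
disc ((613.8489990234375, 19.152124404907227), 44.76634216308594)
scene
[ 0.822 -1.793] [1974.  219.] 80.0 [ 25. 102.] 7670
[-0.76  -1.242] [502.  78.] 45.0 [342.  13.] 341
[ 0.298 -1.348] [1088.  223.] 67.0 [177.  60.] 3266
[-0.405 -0.876] [151.  79.] 45.0 [341.  48.] 132
[ 0.47  -0.356] [47. 32.] -5.0 [260. 168.] 84
[ 0.24 -0.13] [92. 19.] -85.0 [361. 173.] 56
[ 0.343 -0.111] [75. 28.] -89.0 [342. 189.] 69
[ 0.613 -0.255] [41. 31.] -17.0 [240. 205.] 107
[ 0.473 -0.115] [45. 30.] -21.0 [308. 209.] 109
[ 0.609 -0.107] [41. 28.] -41.0 [271. 234.] 126
[ 0.79  -0.248] [37.  7.] 87.0 [185. 238.] 25
[ 0.787 -0.091] [76.  7.] -89.0 [218. 275.] 54
[ 0.889 -0.13 ] [68.  4.] -89.0 [171. 287.] 36
bar 219 [0.551 0.251 0.134] [0.127 0.136 0.138] ((547.99267578125, 249.78782653808594), (14.250323295593262, 55.62868118286133), 86.1787109375)
deck [0.552 0.253 0.11 ] ((547.871826171875, 249.94570922851562), 45.369476318359375)
knob [0.618 0.029 0.034]
disc ((617.1759643554688, 28.018836975097656), 38.59687042236328)
```

View pics/c.png

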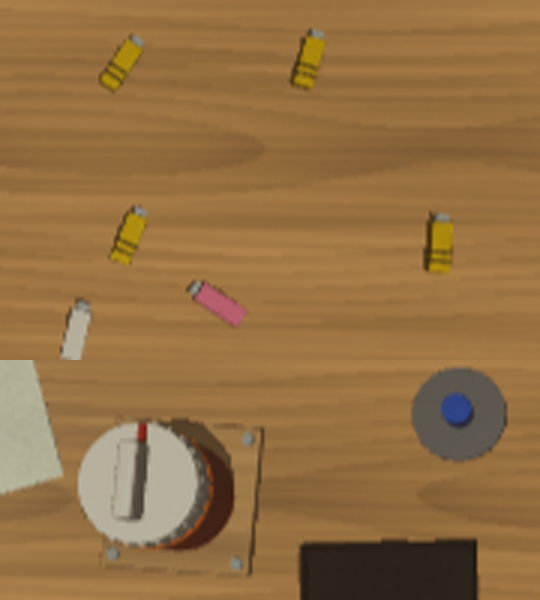

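The crop confirms four banded yellow carts; the pink and white ones are decoys. The red mark sits at the top of the bar, so cap yaw is about -3°. I move over the cap.

```bash
python3 -m handwheel '[[0.03,-0.03,0,0,0,0.02],[0.05,-0.06,0,0,0,0.04],[0.08,-0.09,0,0,0,0.06],[0.1,-0.115,0,0,0,0.08],[0.12,-0.135,0,0,0,0.1],[0.14,-0.16,0,0,0,0.11],[0.14,-0.16,0,0,0,0.11],[0.14,-0.16,0,0,0,0.11]]' 1; python3 -m handwheel '[[0.03,-0.03,0.02,0,0,0.02],[0.05,-0.06,0.04,0,0,0.04],[0.08,-0.09,0.05,0,0,0.06],[0.1,-0.115,0.05,0,0,0.08],[0.12,-0.135,0.05,0,0,0.08],[0.143,-0.158,0.05,0,0,0.081],[0.143,-0.158,0.05,0,0,0.081],[0.143,-0.158,0.05,0,0,0.081]]' 1
python3 - <<'E'
from h import *
np.set_printoptions(precision=4,suppress=True)
im,d,K,R,o=cam("wrist"); s=bot.read_state(); print(s["position"],np.array(s["tcp_rot"])[:,1],o,R[:,2]); cv2.imwrite("pics/w1.png",im)
for q in ["cap_grip","cap_deck","jar_rim"]:
    for r in models.tip_of(q,"wrist")[:2]: print(q,r["conf"],r["position"],dep(K,R,o,d,r["position"]))
X,_=cloud(d,K,R,o)
near=np.hypot(X[:,0]-.55,X[:,1]-.245)<.06
B=X[near&(X[:,2]>.134)&(X[:,2]<.145)]; D=X[near&(X[:,2]>.104)&(X[:,2]<.118)]
print(len(B),np.median(B[:,2]),cv2.minAreaRect((B[:,:2]*1000).astype(np.float32)));print(np.median(D[:,2]),cv2.minEnclosingCircle((D[:,:2]*1000).astype(np.float32)))
E
```

```text
time_s: 1.87
position: [0.4061, 0.4049, 0.2476]
tcp_rot: [[-0.976, 0.22, -0.0], [0.22, 0.976, 0.0], [0.0, 0.0, -1.0]]
force: [-0.2, 0.4, 0.4]
opening: 1.002
grasp_force: 0.0
time_s: 2.53
position: [0.5484, 0.248, 0.2973]
tcp_rot: [[-0.998, 0.058, -0.0], [0.058, 0.998, 0.001], [0.0, 0.001, -1.0]]
force: [-0.3, 0.2, -0.8]
opening: 0.997
grasp_force: 0.0
[0.5474 0.2488 0.2972] [0.056  0.9984 0.0006] [0.467  0.2525 0.434 ] [ 0.2986 -0.018  -0.9542]
cap_grip 0.95 [316.2, 182.1] [0.5424 0.2458 0.1381]
cap_deck 0.72 [318.1, 181.3] [0.5418 0.2476 0.1381]
781 0.13747804332813046 ((548.076904296875, 247.07286071777344), (13.381518363952637, 54.901344299316406), 86.33179473876953)
0.11080717208152865 ((547.8516845703125, 246.9070587158203), 45.24482345581055)
```

View pics/w1.png

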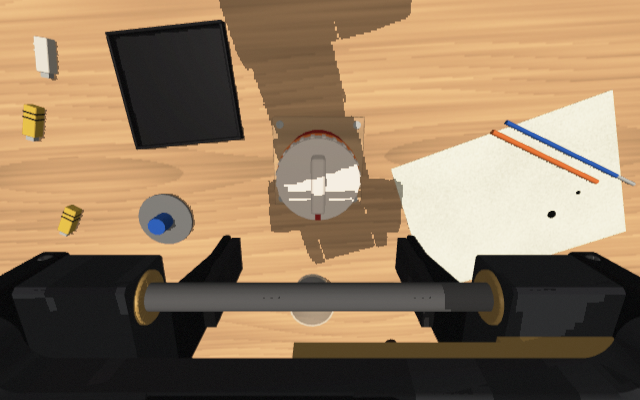

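The wrist view shows the bar at (318,187), centred between the fingers, with the red mark at (318,217). I descend and grip.

```bash
python3 -m handwheel '[[0,0,-0.03,0,0,0],[0,0,-0.06,0,0,0],[0,0,-0.09,0,0,0],[0,0,-0.115,0,0,0],[0,0,-0.135,0,0,0],[0,0,-0.15,0,0,0],[0,0,-0.159,0,0,0],[0,0,-0.159,0,0,0]]' 1; python3 -m handwheel '[[0,0,0,0,0,0],[0,0,0,0,0,0],[0,0,0,0,0,0],[0,0,0,0,0,0],[0,0,0,0,0,0],[0,0,0,0,0,0],[0,0,0,0,0,0],[0,0,0,0,0,0]]' -1
```

```text
time_s: 3.4
position: [0.5463, 0.2489, 0.137]
tcp_rot: [[-0.999, 0.054, -0.003], [0.054, 0.999, -0.001], [0.003, -0.001, -1.0]]
force: [-0.1, -0.2, -0.4]
opening: 1.001
grasp_force: 0.0
time_s: 4.07
position: [0.548, 0.248, 0.1387]
tcp_rot: [[-0.998, 0.056, 0.0], [0.056, 0.998, 0.0], [-0.0, 0.0, -1.0]]
force: [0.8, 0.6, 0.1]
opening: 0.475
grasp_force: 0.0
```

```bash
python3 -m handwheel '[[0,0,0,0,0,0],[0,0,0,0,0,0],[0,0,0,0,0,0],[0,0,0,0,0,0],[0,0,0,0,0,0],[0,0,0,0,0,0],[0,0,0,0,0,0],[0,0,0,0,0,0]]' -1;  python3 -m handwheel '[[0,0,-0.001,0,0,0],[0,0,-0.002,0,0,0],[0,0,-0.003,0,0,0],[0,0,-0.004,0,0,0],[0,0,-0.005,0,0,0],[0,0,-0.006,0,0,0],[0,0,-0.006,0,0,0],[0,0,-0.006,0,0,0]]' -1
```

```text
time_s: 4.73
position: [0.5479, 0.2479, 0.1385]
tcp_rot: [[-0.998, 0.056, -0.0], [0.056, 0.998, -0.0], [0.0, -0.0, -1.0]]
force: [-0.4, -1.0, 0.4]
opening: 0.16
grasp_force: 30.0
time_s: 5.4
position: [0.548, 0.2481, 0.1338]
tcp_rot: [[-0.998, 0.056, 0.001], [0.056, 0.998, -0.0], [-0.001, -0.0, -1.0]]
force: [-2.5, -1.7, 8.7]
opening: 0.156
grasp_force: 30.0
```

```bash
python3 -m handwheel '[[0,0,-0.001,0,0,0],[0,0,-0.002,0,0,0],[0,0,-0.003,0,0,0],[0,0,-0.003,0,0,0],[0,0,-0.003,0,0,0],[0,0,-0.003,0,0,0],[0,0,-0.003,0,0,0],[0,0,-0.003,0,0,0]]' -1
```

```text
time_s: 6.07
position: [0.5482, 0.2481, 0.1311]
tcp_rot: [[-0.998, 0.056, 0.001], [0.056, 0.998, 0.0], [-0.001, 0.0, -1.0]]
force: [-1.5, -1.0, 9.9]
opening: 0.156
grasp_force: 34.4
```

```bash
python3 -m handwheel '[[0,0,-0.001,0,0,0],[0,0,-0.002,0,0,0],[0,0,-0.002,0,0,0],[0,0,-0.002,0,0,0],[0,0,-0.002,0,0,0],[0,0,-0.002,0,0,0],[0,0,-0.002,0,0,0],[0,0,-0.002,0,0,0]]' -1
```

```text
time_s: 6.73
position: [0.5483, 0.248, 0.1299]
tcp_rot: [[-0.998, 0.056, 0.002], [0.056, 0.998, 0.0], [-0.002, 0.0, -1.0]]
force: [-3.3, -1.7, 14.1]
opening: 0.158
grasp_force: 34.9
```

```bash
python3 -m handwheel '[[0,0,0,0,0,0.02],[0,0,0,0,0,0.05],[0,0,0,0,0,0.08],[0,0,0,0,0,0.11],[0,0,0,0,0,0.14],[0,0,0,0,0,0.17],[0,0,0,0,0,0.2],[0,0,0,0,0,0.2]]' -1
```

```text
time_s: 7.4
position: [0.5492, 0.2486, 0.1299]
tcp_rot: [[-0.941, -0.339, 0.004], [-0.339, 0.941, 0.001], [-0.004, 0.0, -1.0]]
force: [-1.6, -0.4, 11.8]
opening: 0.157
grasp_force: 36.1
```

```bash
python3 -m handwheel '[[0,0,0,0,0,0.05],[0,0,0,0,0,0.1],[0,0,0,0,0,0.15],[0,0,0,0,0,0.2],[0,0,0,0,0,0.25],[0,0,0,0,0,0.3],[0,0,0,0,0,0.35],[0,0,0,0,0,0.35]]' -1
python3 - <<'E'
from h import *
s=bot.read_state(); print(s["moment"],s["joint_positions"])
im,d,K,R,o=cam("wrist"); cv2.imwrite("pics/w2.png",im)
E
```

```text
time_s: 8.07
position: [0.5494, 0.2494, 0.13]
tcp_rot: [[-0.5, -0.866, 0.005], [-0.866, 0.5, 0.003], [-0.005, -0.003, -1.0]]
force: [-1.2, 1.1, 11.9]
opening: 0.159
grasp_force: 36.4
[0.34348955 0.42618676 0.29665568] [ 1.37727224e+01  3.71476584e+01  9.11841638e+01  1.06764918e-01
  5.13749283e+01 -1.36319287e+02]
```

View pics/w2.png

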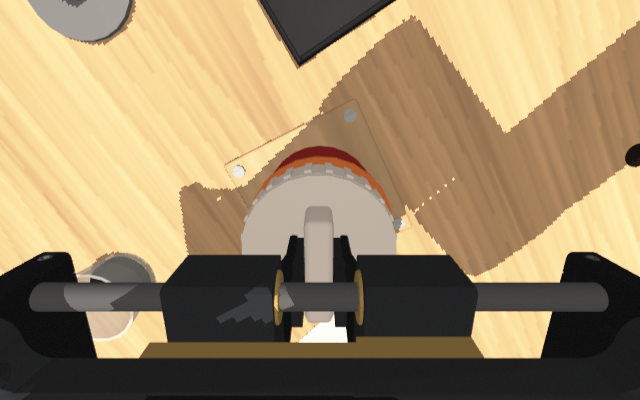

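The bar (318,265) has turned about 63° with the gripper relative to the plywood base. Now I lift.

```bash
python3 -m handwheel '[[0,0,0.003,0,0,0],[0,0,0.006,0,0,0],[0,0,0.009,0,0,0],[0,0,0.012,0,0,0],[0,0,0.015,0,0,0],[0,0,0.018,0,0,0],[0,0,0.02,0,0,0],[0,0,0.02,0,0,0]]' -1
```

```text
time_s: 8.78
position: [0.5479, 0.248, 0.1475]
tcp_rot: [[-0.503, -0.864, -0.0], [-0.864, 0.503, -0.0], [0.0, 0.0, -1.0]]
force: [-0.2, 1.1, -0.9]
opening: 0.159
grasp_force: 35.0
```

```bash
python3 -m handwheel '[[0,0,0.015,0,0,0],[0,0,0.03,0,0,0],[0,0,0.045,0,0,0],[0,0,0.06,0,0,0],[0,0,0.07,0,0,0],[0,0,0.08,0,0,0],[0,0,0.08,0,0,0],[0,0,0.08,0,0,0]]' -1
python3 -m handwheel '[[-0.01,-0.015,0,0,0,-0.03],[-0.025,-0.035,0,0,0,-0.06],[-0.04,-0.06,0,0,0,-0.1],[-0.055,-0.085,0,0,0,-0.15],[-0.07,-0.11,0,0,0,-0.2],[-0.085,-0.135,0,0,0,-0.25],[-0.097,-0.155,0,0,0,-0.28],[-0.104,-0.166,0,0,0,-0.3]]' -1
python3 - <<'E'
from h import *
np.set_printoptions(precision=4,suppress=True)
for n in ["top","wrist"]:
    im,d,K,R,o=cam(n); cv2.imwrite(f"pics/t_{n}.png",im)
    X,uv=cloud(d,K,R,o)
    g=im[uv[:,1],uv[:,0]].max(1)
    k=(np.abs(X[:,0]-.444)<.1)&(np.abs(X[:,1]-.082)<.1)&(g<60)&(X[:,2]<.03)
    print(n,k.sum(),cv2.minAreaRect((X[k,:2]*1000).astype(np.float32)))
E
```

```text
time_s: 9.45
position: [0.548, 0.248, 0.2277]
tcp_rot: [[-0.503, -0.865, 0.0], [-0.865, 0.503, 0.0], [-0.0, -0.0, -1.0]]
force: [0.5, -0.5, -1.6]
opening: 0.158
grasp_force: 35.0
time_s: 10.12
position: [0.4413, 0.0804, 0.2265]
tcp_rot: [[-0.905, -0.426, -0.004], [-0.426, 0.905, -0.0], [0.004, 0.001, -1.0]]
force: [-0.3, -0.1, -0.6]
opening: 0.158
grasp_force: 35.0
top 826 ((446.41302490234375, 79.94528198242188), (145.041748046875, 145.79103088378906), 2.2266578674316406)
wrist 7744 ((443.1322937011719, 76.21623992919922), (138.3055877685547, 138.9405517578125), 2.1329762935638428)
```

View pics/t_wrist.png

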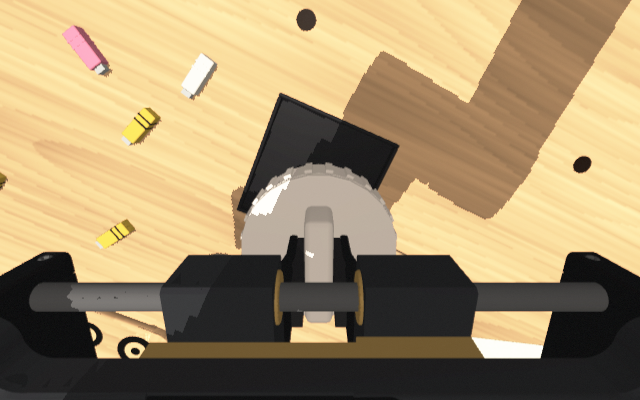

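The cap is held over the tray (tray centre 0.444, 0.078). Now I lower it.

```bash
python3 -m handwheel '[[0,-0.004,-0.025,0,0,0],[0,-0.004,-0.055,0,0,0],[0,-0.004,-0.085,0,0,0],[0,-0.004,-0.11,0,0,0],[0,-0.004,-0.13,0,0,0],[0,-0.004,-0.145,0,0,0],[0,-0.004,-0.155,0,0,0],[0,-0.004,-0.16,0,0,0]]' -1
python3 -m handwheel '[[0,0,-0.002,0,0,0],[0,0,-0.004,0,0,0],[0,0,-0.006,0,0,0],[0,0,-0.007,0,0,0],[0,0,-0.008,0,0,0],[0,0,-0.008,0,0,0],[0,0,-0.008,0,0,0],[0,0,-0.008,0,0,0]]' -1
```

```text
time_s: 10.88
position: [0.4438, 0.0787, 0.0655]
tcp_rot: [[-0.902, -0.431, -0.003], [-0.431, 0.902, 0.0], [0.002, 0.001, -1.0]]
force: [-0.3, -0.5, 0.1]
opening: 0.157
grasp_force: 35.0
time_s: 11.55
position: [0.4441, 0.078, 0.0598]
tcp_rot: [[-0.903, -0.43, 0.001], [-0.43, 0.903, -0.0], [-0.001, -0.0, -1.0]]
force: [0.0, -0.8, -1.1]
opening: 0.158
grasp_force: 35.0
```

```bash
python3 -m handwheel '[[0,0,-0.002,0,0,0],[0,0,-0.003,0,0,0],[0,0,-0.003,0,0,0],[0,0,-0.003,0,0,0],[0,0,-0.003,0,0,0],[0,0,-0.003,0,0,0],[0,0,-0.003,0,0,0],[0,0,-0.003,0,0,0]]' -1
python3 -m handwheel '[[0,0,0,0,0,0],[0,0,0,0,0,0],[0,0,0,0,0,0],[0,0,0,0,0,0],[0,0,0,0,0,0],[0,0,0,0,0,0],[0,0,0,0,0,0],[0,0,0,0,0,0]]' -0.1
python3 -m handwheel '[[0,0,0.01,0,0,0],[0,0,0.03,0,0,0],[0,0,0.06,0,0,0],[0,0,0.09,0,0,0],[0,0,0.12,0,0,0],[0,0,0.15,0,0,0],[0,0,0.17,0,0,0],[0,0,0.17,0,0,0]]' -0.1
python3 - <<'E'
from h import *
np.set_printoptions(precision=4,suppress=True)
print(np.array(bot.read_state()["joint_positions"]))
for n in ["top","wrist"]:
    im,d,K,R,o=cam(n); cv2.imwrite(f"pics/u_{n}.png",im)
    for c in carts(im,d,K,R,o,amin=40):
        if .35<c[0][0]<.72 and c[1][0]<60: print(n,*c)
    X,uv=cloud(d,K,R,o)
    k=np.hypot(X[:,0]-.444,X[:,1]-.078)<.06; 
    for a,b in [(.028,.036),(.056,.066)]:
        Q=X[k&(X[:,2]>a)&(X[:,2]<b)]
        if len(Q)>5: print(n,len(Q),np.median(Q[:,2]),cv2.minAreaRect((Q[:,:2]*1000).astype(np.float32)))
cv2.imwrite("pics/u.png",np.hstack([cv2.imread("pics/u_top.png")[60:330,150:500],cv2.resize(cv2.imread("pics/u_wrist.png"),(432,270))]))
E
```

```text
time_s: 12.22
position: [0.4442, 0.078, 0.0583]
tcp_rot: [[-0.903, -0.43, 0.002], [-0.43, 0.903, -0.0], [-0.002, -0.001, -1.0]]
force: [-2.2, -0.7, 17.5]
opening: 0.157
grasp_force: 37.2
time_s: 12.88
position: [0.4475, 0.0765, 0.0584]
tcp_rot: [[-0.902, -0.431, 0.008], [-0.431, 0.902, -0.002], [-0.007, -0.006, -1.0]]
force: [1.8, -8.3, 14.0]
opening: 0.448
grasp_force: 7.2
time_s: 13.55
position: [0.4465, 0.0779, 0.2305]
tcp_rot: [[-0.903, -0.43, 0.01], [-0.43, 0.903, -0.001], [-0.008, -0.005, -1.0]]
force: [1.0, 1.0, 0.4]
opening: 0.451
grasp_force: 0.0
[  -4.2741   18.3612  107.3484   -0.0012   53.7331 -119.7362]
top [ 0.6123 -0.2597] [44. 19.] -16.0 [422. 161.] 145
top [ 0.6081 -0.1118] [43. 18.] -32.0 [360. 161.] 136
top [ 0.4708 -0.1196] [42. 18.] -22.0 [362. 219.] 135
top [ 0.468 -0.361] [42. 21.] -6.0 [466. 222.] 150
top 122 0.03284020323063119 ((413.2499084472656, 62.052520751953125), (17.484853744506836, 62.65766906738281), 29.24565887451172)
wrist [ 0.4709 -0.1181] [44. 20.] -22.0 [145. 118.] 748
wrist [ 0.6023 -0.2438] [34. 12.] 9.0 [  4. 173.] 182
wrist [ 0.6063 -0.1105] [50. 17.] -33.0 [120. 226.] 537
wrist 4324 0.03252431748407336 ((443.81402587890625, 80.14984130859375), (86.76634216308594, 87.26258087158203), 71.52566528320312)
wrist 753 0.05919729776759264 ((443.394287109375, 80.35832214355469), (55.24237823486328, 13.709961891174316), 25.3138370513916)
```

View pics/u.png

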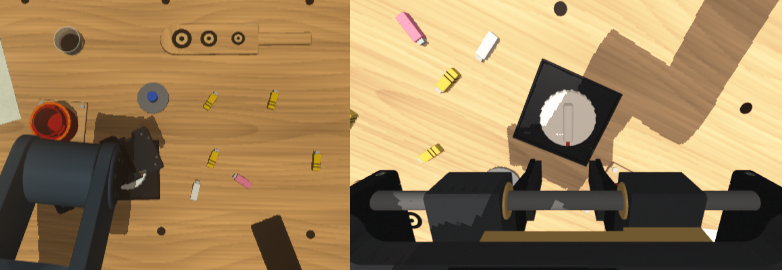

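The cap lies flat in the tray and the jar is open. Four carts remain. I go to the first at (0.471, -0.118), yaw -22°.

```bash
python3 -m handwheel '[[0.003,-0.02,0,0,0,-0.05],[0.008,-0.05,0,0,0,-0.1],[0.012,-0.08,0,0,0,-0.16],[0.016,-0.11,0,0,0,-0.22],[0.02,-0.14,0,0,0,-0.28],[0.024,-0.17,0,0,0,-0.34],[0.027,-0.19,0,0,0,-0.4],[0.027,-0.196,0,0,0,-0.415]]' -0.1
python3 -m handwheel '[[0,0,-0.03,0,0,0],[0,0,-0.06,0,0,0],[0,0,-0.09,0,0,0],[0,0,-0.12,0,0,0],[0,0,-0.15,0,0,0],[0,0,-0.175,0,0,0],[0,0,-0.192,0,0,0],[0,0,-0.198,0,0,0]]' -0.1
python3 -m handwheel '[[0,0,0,0,0,0],[0,0,0,0,0,0],[0,0,0,0,0,0],[0,0,0,0,0,0],[0,0,0,0,0,0],[0,0,0,0,0,0],[0,0,0,0,0,0],[0,0,0,0,0,0]]' -1
```

```text
time_s: 14.32
position: [0.4711, -0.1208, 0.2247]
tcp_rot: [[-0.924, 0.382, -0.002], [0.382, 0.924, 0.0], [0.002, -0.0, -1.0]]
force: [0.2, -0.0, 0.6]
opening: 0.45
grasp_force: 0.0
time_s: 14.98
position: [0.4681, -0.1158, 0.0252]
tcp_rot: [[-0.927, 0.374, -0.007], [0.374, 0.927, 0.004], [0.008, 0.001, -1.0]]
force: [-4.2, 2.8, 45.4]
opening: 0.45
grasp_force: 25.3
time_s: 15.65
position: [0.4712, -0.118, 0.0291]
tcp_rot: [[-0.926, 0.376, 0.001], [0.376, 0.926, -0.0], [-0.001, 0.0, -1.0]]
force: [-0.4, 0.5, 4.4]
opening: 0.181
grasp_force: 30.0
```

```bash
python3 -m handwheel '[[0,0,0.03,0,0,0],[0,0,0.06,0,0,0],[0,0,0.09,0,0,0],[0,0,0.12,0,0,0],[0,0,0.14,0,0,0],[0,0.015,0.15,0,0,0],[0.005,0.045,0.15,0,0,0],[0.01,0.075,0.15,0,0,0]]' -1
python3 -m handwheel '[[0.007,0.035,0,0,0,0],[0.015,0.075,0,0,0,0],[0.023,0.115,0,0,0,0],[0.034,0.155,0,0,0,0],[0.045,0.195,0,0,0,0],[0.053,0.23,0,0,0,0],[0.06,0.26,0,0,0,0],[0.065,0.28,0,0,0,0]]' -1
python3 -m handwheel '[[0.002,0.009,0,0,0,0],[0.002,0.0105,0,0,0,0],[0.002,0.0105,-0.01,0,0,0],[0.002,0.0105,-0.025,0,0,0],[0.002,0.0105,-0.038,0,0,0],[0.002,0.0105,-0.046,0,0,0],[0.002,0.0105,-0.05,0,0,0],[0.002,0.0105,-0.05,0,0,0]]' -1
python3 - <<'E'
from h import *
np.set_printoptions(precision=4,suppress=True)
for n in ["top","wrist","scene"]:
    im,d,K,R,o=cam(n); cv2.imwrite(f"pics/v_{n}.png",im)
    X,uv=cloud(d,K,R,o)
    k=(np.hypot(X[:,0]-.548,X[:,1]-.248)<.045)&(X[:,2]>.095)&(X[:,2]<.103)
    if k.sum()>10: print(n,k.sum(),cv2.minEnclosingCircle((X[k,:2]*1000).astype(np.float32)))
cv2.imwrite("pics/v.png",np.hstack([cv2.resize(cv2.imread("pics/v_scene.png")[230:350,300:460],None,fx=2.2,fy=2.2),cv2.resize(cv2.imread("pics/v_wrist.png"),(422,264))]))
E
```

```text
time_s: 16.32
position: [0.4814, -0.0431, 0.1797]
tcp_rot: [[-0.925, 0.379, 0.003], [0.379, 0.925, -0.001], [-0.003, 0.0, -1.0]]
force: [-0.2, 0.0, -1.0]
opening: 0.18
grasp_force: 30.0
time_s: 16.98
position: [0.5459, 0.2402, 0.1784]
tcp_rot: [[-0.927, 0.374, 0.0], [0.374, 0.927, 0.001], [-0.0, 0.001, -1.0]]
force: [-0.5, -0.5, -0.6]
opening: 0.182
grasp_force: 30.0
time_s: 17.65
position: [0.5471, 0.2461, 0.1272]
tcp_rot: [[-0.926, 0.378, -0.003], [0.378, 0.926, -0.001], [0.002, -0.002, -1.0]]
force: [0.5, 0.7, -0.7]
opening: 0.181
grasp_force: 30.0
wrist 1224 ((544.4059448242188, 245.7105255126953), 35.55382537841797)
scene 84 ((551.56005859375, 248.847900390625), 32.29931640625)
```

View pics/v.png

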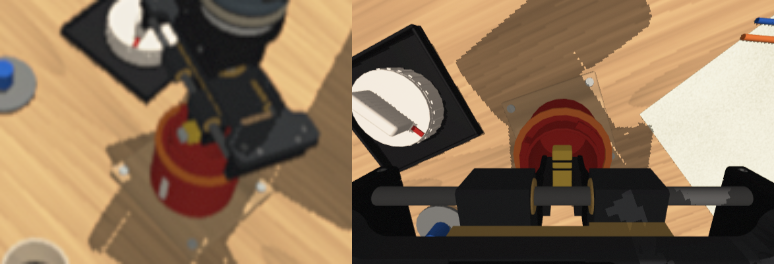

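The cart is centred over the mouth. I release it.

```bash
cat > look.py <<'E'
from h import *
np.set_printoptions(precision=4,suppress=True)
im,d,K,R,o=cam("top")
for c in carts(im,d,K,R,o,amin=40):
    if .35<c[0][0]<.72 and c[1][0]<70: print("top",*c)
s=bot.read_state(); print(s["position"],s["force"])
im,d,K,R,o=cam("scene")
X,uv=cloud(d,K,R,o)
hsv=cv2.cvtColor(im,cv2.COLOR_BGR2HSV); m=cv2.inRange(hsv,(18,110,60),(34,255,255))
k=(np.hypot(X[:,0]-.548,X[:,1]-.248)<.15)&(m[uv[:,1],uv[:,0]]>0)&(X[:,2]<.2)
print("yellow near jar",k.sum(), X[k].mean(0) if k.any() else None, np.hypot(*(X[k,:2]-[.548,.248]).T).max() if k.any() else "")
for c in carts(im,d,K,R,o,amin=30):
    if .35<c[0][0]<.72 and -.4<c[0][1]<.3 and c[1][0]<70: print("scene",*c)
E
python3 -m handwheel '[[0,0,0,0,0,0],[0,0,0,0,0,0],[0,0,0,0,0,0],[0,0,0,0,0,0],[0,0,0,0,0,0],[0,0,0,0,0,0],[0,0,0,0,0,0],[0,0,0,0,0,0]]' -0.3
python3 -m handwheel '[[0,0,0.01,0,0,0],[0,0,0.03,0,0,0],[0,0,0.05,0,0,0],[0,0,0.07,0,0,0],[0,0,0.08,0,0,0],[0,0,0.08,0,0,0],[0,0,0.08,0,0,0],[0,0,0.08,0,0,0]]' -0.1
python3 look.py
```

```text
time_s: 18.47
position: [0.5479, 0.2476, 0.1285]
tcp_rot: [[-0.927, 0.376, -0.0], [0.376, 0.927, -0.0], [0.0, -0.0, -1.0]]
force: [-0.8, -0.4, -0.8]
opening: 0.348
grasp_force: 0.0
time_s: 19.13
position: [0.5471, 0.2473, 0.2076]
tcp_rot: [[-0.926, 0.376, -0.002], [0.376, 0.926, -0.001], [0.002, -0.001, -1.0]]
force: [-0.5, -0.1, 0.0]
opening: 0.45
grasp_force: 0.0
top [ 0.6123 -0.2598] [44. 19.] -16.0 [423. 160.] 142
top [ 0.6083 -0.112 ] [42. 18.] -33.0 [360. 161.] 133
top [ 0.468 -0.361] [42. 21.] -7.0 [466. 222.] 153
[0.547  0.2473 0.2073] [-1.0127 -0.315   0.256 ]
yellow near jar 602 [ 0.5516  0.2626 -0.0015] 0.14993557534457516
scene [ 0.5694 -0.0548] [57.  6.] -89.0 [295. 238.] 30
```

```bash
python3 -m handwheel '[[0.005,-0.025,0,0,0,-0.01],[0.01,-0.06,0,0,0,-0.03],[0.016,-0.1,0,0,0,-0.05],[0.023,-0.14,0,0,0,-0.06],[0.03,-0.18,0,0,0,-0.07],[0.036,-0.22,0,0,0,-0.08],[0.043,-0.26,0,0,0,-0.09],[0.05,-0.3,0,0,0,-0.096]]' -0.1
python3 -m handwheel '[[0.006,-0.035,0,0,0,0],[0.009,-0.052,-0.015,0,0,0],[0.01,-0.0585,-0.045,0,0,0],[0.01,-0.0585,-0.08,0,0,0],[0.01,-0.0585,-0.11,0,0,0],[0.01,-0.0585,-0.135,0,0,0],[0.01,-0.0585,-0.15,0,0,0],[0.01,-0.0585,-0.16,0,0,0]]' -0.1
python3 -m handwheel '[[0,0,-0.005,0,0,0],[0,0,-0.01,0,0,0],[0,0,-0.014,0,0,0],[0,0,-0.017,0,0,0],[0,0,-0.019,0,0,0],[0,0,-0.019,0,0,0],[0,0,-0.019,0,0,0],[0,0,-0.019,0,0,0]]' -0.1
python3 -m handwheel '[[0,0,0,0,0,0],[0,0,0,0,0,0],[0,0,0,0,0,0],[0,0,0,0,0,0],[0,0,0,0,0,0],[0,0,0,0,0,0],[0,0,0,0,0,0],[0,0,0,0,0,0]]' -1
```

```text
time_s: 19.9
position: [0.5973, -0.0543, 0.2073]
tcp_rot: [[-0.837, 0.547, -0.002], [0.547, 0.837, 0.001], [0.002, -0.001, -1.0]]
force: [1.0, -0.6, 0.1]
opening: 0.451
grasp_force: 0.0
time_s: 20.57
position: [0.6058, -0.1104, 0.0449]
tcp_rot: [[-0.838, 0.546, -0.006], [0.546, 0.838, 0.002], [0.006, -0.001, -1.0]]
force: [0.8, -0.0, -0.2]
opening: 0.45
grasp_force: 0.0
time_s: 21.23
position: [0.6083, -0.111, 0.0301]
tcp_rot: [[-0.838, 0.546, 0.001], [0.546, 0.838, -0.0], [-0.001, 0.0, -1.0]]
force: [0.0, -1.1, -0.5]
opening: 0.45
grasp_force: 0.0
time_s: 21.9
position: [0.608, -0.1109, 0.0296]
tcp_rot: [[-0.838, 0.546, 0.0], [0.546, 0.838, 0.0], [-0.0, 0.0, -1.0]]
force: [0.2, 0.3, 0.5]
opening: 0.182
grasp_force: 30.0
```

```bash
python3 -m handwheel '[[0,0,0.03,0,0,0],[0,0,0.06,0,0,0],[0,0,0.09,0,0,0],[0,0,0.12,0,0,0],[0,0,0.14,0,0,0],[0,0.015,0.15,0,0,0],[-0.005,0.045,0.15,0,0,0],[-0.01,0.075,0.15,0,0,0]]' -1
python3 -m handwheel '[[-0.005,0.035,0,0,0,0],[-0.01,0.075,0,0,0,0],[-0.015,0.115,0,0,0,0],[-0.022,0.155,0,0,0,0],[-0.03,0.195,0,0,0,0],[-0.037,0.23,0,0,0,0],[-0.044,0.26,0,0,0,0],[-0.05,0.28,0,0,0,0]]' -1
python3 -m handwheel '[[0,0.003,0,0,0,0],[0,0.0035,0,0,0,0],[0,0.0035,-0.01,0,0,0],[0,0.0035,-0.025,0,0,0],[0,0.0035,-0.038,0,0,0],[0,0.0035,-0.046,0,0,0],[0,0.0035,-0.05,0,0,0],[0,0.0035,-0.05,0,0,0]]' -1
python3 - <<'E'
from h import *
print(bot.read_state()["opening"])
im,*_=cam("wrist"); cv2.imwrite("pics/x.png",im[150:,150:500])
E
```

```text
time_s: 22.57
position: [0.598, -0.0352, 0.18]
tcp_rot: [[-0.836, 0.548, 0.001], [0.548, 0.836, 0.0], [-0.001, 0.001, -1.0]]
force: [-0.5, 1.1, -0.7]
opening: 0.181
grasp_force: 30.0
time_s: 23.23
position: [0.5454, 0.248, 0.1785]
tcp_rot: [[-0.839, 0.544, -0.002], [0.544, 0.839, 0.001], [0.002, -0.001, -1.0]]
force: [0.2, 0.2, 0.2]
opening: 0.175
grasp_force: 30.0
time_s: 23.9
position: [0.5475, 0.2463, 0.1281]
tcp_rot: [[-0.837, 0.548, -0.003], [0.548, 0.837, -0.001], [0.002, -0.002, -1.0]]
force: [0.5, -0.3, -0.3]
opening: 0.178
grasp_force: 30.0
0.17764811280849596
```

View pics/x.png

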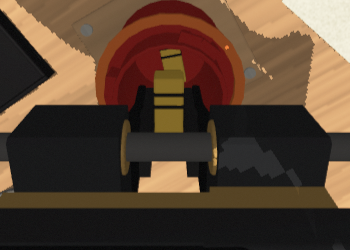

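The first cart is seen inside the jar behind the held one. I release this one.

```bash
python3 -m handwheel '[[0,0,0,0,0,0],[0,0,0,0,0,0],[0,0,0,0,0,0],[0,0,0,0,0,0],[0,0,0,0,0,0],[0,0,0,0,0,0],[0,0,0,0,0,0],[0,0,0,0,0,0]]' -0.3
python3 -m handwheel '[[0,0,0.01,0,0,0],[0,0,0.03,0,0,0],[0,0,0.05,0,0,0],[0,0,0.07,0,0,0],[0,0,0.08,0,0,0],[0,0,0.08,0,0,0],[0,0,0.08,0,0,0],[0,0,0.08,0,0,0]]' -0.1
python3 look.py | grep top
```

```text
time_s: 24.62
position: [0.5479, 0.2476, 0.1296]
tcp_rot: [[-0.838, 0.546, 0.0], [0.546, 0.838, 0.0], [-0.0, 0.0, -1.0]]
force: [-0.0, 0.5, -0.6]
opening: 0.349
grasp_force: 0.0
time_s: 25.28
position: [0.5471, 0.2474, 0.2087]
tcp_rot: [[-0.838, 0.546, -0.002], [0.546, 0.838, -0.0], [0.001, -0.001, -1.0]]
force: [-0.1, 0.2, -0.4]
opening: 0.448
grasp_force: 0.0
top [ 0.6124 -0.2598] [44. 19.] -16.0 [422. 160.] 143
top [ 0.4681 -0.3614] [42. 21.] -5.0 [466. 222.] 155
```

```bash
python3 -m handwheel '[[0.004,-0.025,0,0,0,0.02],[0.008,-0.06,0,0,0,0.04],[0.013,-0.1,0,0,0,0.06],[0.018,-0.14,0,0,0,0.08],[0.023,-0.18,0,0,0,0.1],[0.028,-0.22,0,0,0,0.12],[0.034,-0.26,0,0,0,0.14],[0.04,-0.3,0,0,0,0.149]]' -0.1
python3 -m handwheel '[[0.005,-0.04,0,0,0,0],[0.01,-0.08,0,0,0,0],[0.015,-0.12,0,0,0,0],[0.019,-0.155,0,0,0,0],[0.022,-0.185,0,0,0,0],[0.024,-0.2,0,0,0,0],[0.024,-0.2065,-0.01,0,0,0],[0.024,-0.2065,-0.03,0,0,0]]' -0.1
python3 -m handwheel '[[0,0,-0.03,0,0,0],[0,0,-0.06,0,0,0],[0,0,-0.085,0,0,0],[0,0,-0.105,0,0,0],[0,0,-0.12,0,0,0],[0,0,-0.131,0,0,0],[0,0,-0.138,0,0,0],[0,0,-0.142,0,0,0]]' -0.1
python3 -m handwheel '[[0,0,-0.004,0,0,0],[0,0,-0.007,0,0,0],[0,0,-0.008,0,0,0],[0,0,-0.008,0,0,0],[0,0,-0.008,0,0,0],[0,0,-0.008,0,0,0],[0,0,-0.008,0,0,0],[0,0,-0.008,0,0,0]]' -0.1
python3 -m handwheel '[[0,0,0,0,0,0],[0,0,0,0,0,0],[0,0,0,0,0,0],[0,0,0,0,0,0],[0,0,0,0,0,0],[0,0,0,0,0,0],[0,0,0,0,0,0],[0,0,0,0,0,0]]' -1
```

```text
time_s: 26.05
position: [0.5873, -0.0543, 0.2084]
tcp_rot: [[-0.962, 0.275, -0.002], [0.275, 0.962, 0.001], [0.002, 0.0, -1.0]]
force: [0.2, 0.1, 0.8]
opening: 0.448
grasp_force: 0.0
time_s: 26.72
position: [0.6131, -0.2607, 0.1804]
tcp_rot: [[-0.961, 0.278, 0.004], [0.278, 0.961, -0.002], [-0.004, -0.001, -1.0]]
force: [0.1, -0.2, -0.6]
opening: 0.45
grasp_force: 0.0
time_s: 27.38
position: [0.6114, -0.2574, 0.0362]
tcp_rot: [[-0.961, 0.275, -0.002], [0.275, 0.961, 0.001], [0.002, 0.001, -1.0]]
force: [0.3, 0.0, -0.5]
opening: 0.45
grasp_force: 0.0
time_s: 28.05
position: [0.6121, -0.2591, 0.0299]
tcp_rot: [[-0.961, 0.276, 0.0], [0.276, 0.961, -0.0], [-0.001, -0.0, -1.0]]
force: [0.5, -0.1, -0.7]
opening: 0.448
grasp_force: 0.0
time_s: 28.72
position: [0.6119, -0.2589, 0.0295]
tcp_rot: [[-0.961, 0.276, -0.0], [0.276, 0.961, 0.0], [0.0, 0.0, -1.0]]
force: [-0.4, -0.0, -0.4]
opening: 0.175
grasp_force: 30.0
```

```bash
python3 -m handwheel '[[0,0,0.03,0,0,0],[0,0,0.06,0,0,0],[0,0,0.09,0,0,0],[0,0,0.12,0,0,0],[0,0.01,0.14,0,0,0],[-0.004,0.035,0.15,0,0,0],[-0.008,0.07,0.15,0,0,0],[-0.012,0.1,0.15,0,0,0]]' -1
python3 -m handwheel '[[-0.004,0.035,0,0,0,0],[-0.008,0.075,0,0,0,0],[-0.013,0.115,0,0,0,0],[-0.018,0.155,0,0,0,0],[-0.023,0.195,0,0,0,0],[-0.028,0.23,0,0,0,0],[-0.033,0.27,0,0,0,0],[-0.038,0.3,0,0,0,0]]' -1
python3 -m handwheel '[[-0.004,0.035,0,0,0,0],[-0.008,0.065,0,0,0,0],[-0.012,0.09,0,0,0,0],[-0.014,0.104,0,0,0,0],[-0.014,0.1065,0,0,0,0],[-0.014,0.1065,-0.01,0,0,0],[-0.014,0.1065,-0.025,0,0,0],[-0.014,0.1065,-0.04,0,0,0]]' -1
python3 -m handwheel '[[0,0,-0.006,0,0,0],[0,0,-0.01,0,0,0],[0,0,-0.01,0,0,0],[0,0,-0.01,0,0,0],[0,0,-0.01,0,0,0],[0,0,-0.01,0,0,0],[0,0,-0.01,0,0,0],[0,0,-0.01,0,0,0]]' -1
python3 -c "
from h import *
im,*_=cam('wrist'); cv2.imwrite('pics/x2.png',im[150:,150:500])"
```

```text
time_s: 29.38
position: [0.6, -0.1582, 0.1808]
tcp_rot: [[-0.961, 0.278, 0.002], [0.278, 0.961, -0.0], [-0.002, 0.0, -1.0]]
force: [0.5, 0.4, -0.8]
opening: 0.183
grasp_force: 30.0
time_s: 30.05
position: [0.5611, 0.1439, 0.1797]
tcp_rot: [[-0.961, 0.275, -0.0], [0.275, 0.961, 0.001], [0.0, 0.001, -1.0]]
force: [-0.3, -0.8, -1.1]
opening: 0.176
grasp_force: 30.0
time_s: 30.72
position: [0.5486, 0.2459, 0.1389]
tcp_rot: [[-0.961, 0.277, 0.001], [0.277, 0.961, -0.001], [-0.001, -0.0, -1.0]]
force: [-0.5, 0.4, -0.7]
opening: 0.176
grasp_force: 30.0
time_s: 31.38
position: [0.5481, 0.2477, 0.1301]
tcp_rot: [[-0.961, 0.276, 0.001], [0.276, 0.961, 0.0], [-0.001, 0.0, -1.0]]
force: [-0.7, 0.7, 0.2]
opening: 0.176
grasp_force: 30.0
```

View pics/x2.png

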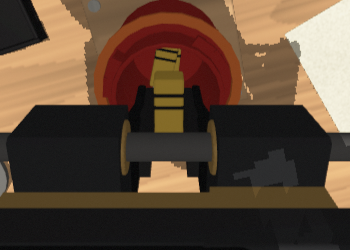

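The third cart is held over the mouth at (168,95), with one earlier cart visible inside. I release it.

```bash
python3 -m handwheel '[[0,0,0,0,0,0],[0,0,0,0,0,0],[0,0,0,0,0,0],[0,0,0,0,0,0],[0,0,0,0,0,0],[0,0,0,0,0,0],[0,0,0,0,0,0],[0,0,0,0,0,0]]' -0.3
python3 -m handwheel '[[0,0,0.01,0,0,0],[0,0,0.03,0,0,0],[0,0,0.05,0,0,0],[0,0,0.07,0,0,0],[0,0,0.08,0,0,0],[0,0,0.08,0,0,0],[0,0,0.08,0,0,0],[0,0,0.08,0,0,0]]' -0.1
python3 look.py | grep top
```

```text
time_s: 32.1
position: [0.5479, 0.2475, 0.1295]
tcp_rot: [[-0.961, 0.276, -0.0], [0.276, 0.961, -0.0], [0.0, -0.0, -1.0]]
force: [0.2, 0.2, 0.1]
opening: 0.353
grasp_force: 0.0
time_s: 32.77
position: [0.5471, 0.2473, 0.2087]
tcp_rot: [[-0.961, 0.276, -0.002], [0.276, 0.961, -0.001], [0.002, -0.001, -1.0]]
force: [0.1, 0.4, -0.0]
opening: 0.451
grasp_force: 0.0
top [ 0.468  -0.3613] [42. 21.] -5.0 [466. 222.] 153
```

```bash
python3 -m handwheel '[[-0.004,-0.025,0,0,0,0.01],[-0.008,-0.06,0,0,0,0.03],[-0.013,-0.1,0,0,0,0.05],[-0.018,-0.14,0,0,0,0.06],[-0.023,-0.18,0,0,0,0.07],[-0.028,-0.22,0,0,0,0.08],[-0.034,-0.26,0,0,0,0.09],[-0.04,-0.3,0,0,0,0.096]]' -0.1
python3 -m handwheel '[[-0.005,-0.04,0,0,0,0],[-0.01,-0.08,0,0,0,0],[-0.015,-0.12,0,0,0,0],[-0.02,-0.16,0,0,0,0],[-0.025,-0.2,0,0,0,0],[-0.03,-0.235,0,0,0,0],[-0.035,-0.265,0,0,0,0],[-0.037,-0.285,0,0,0,0]]' -0.1
python3 -m handwheel '[[-0.002,-0.015,0,0,0,0],[-0.002,-0.02,-0.01,0,0,0],[-0.002,-0.02,-0.04,0,0,0],[-0.002,-0.02,-0.07,0,0,0],[-0.002,-0.02,-0.1,0,0,0],[-0.002,-0.02,-0.125,0,0,0],[-0.002,-0.02,-0.145,0,0,0],[-0.002,-0.02,-0.155,0,0,0]]' -0.1
python3 -m handwheel '[[0,0,-0.008,0,0,0],[0,0,-0.015,0,0,0],[0,0,-0.02,0,0,0],[0,0,-0.023,0,0,0],[0,0,-0.025,0,0,0],[0,0,-0.025,0,0,0],[0,0,-0.025,0,0,0],[0,0,-0.025,0,0,0]]' -0.1
python3 -m handwheel '[[0,0,0,0,0,0],[0,0,0,0,0,0],[0,0,0,0,0,0],[0,0,0,0,0,0],[0,0,0,0,0,0],[0,0,0,0,0,0],[0,0,0,0,0,0],[0,0,0,0,0,0]]' -1
```

```text
time_s: 33.53
position: [0.5069, -0.0541, 0.2086]
tcp_rot: [[-0.996, 0.087, -0.002], [0.087, 0.996, 0.001], [0.002, 0.0, -1.0]]
force: [0.9, -0.3, 0.3]
opening: 0.451
grasp_force: 0.0
time_s: 34.2
position: [0.4698, -0.3407, 0.2084]
tcp_rot: [[-0.996, 0.09, -0.001], [0.09, 0.996, 0.0], [0.001, -0.0, -1.0]]
force: [0.1, -0.3, -0.2]
opening: 0.45
grasp_force: 0.0
time_s: 34.87
position: [0.4675, -0.3541, 0.0508]
tcp_rot: [[-0.996, 0.086, -0.005], [0.086, 0.996, 0.006], [0.005, 0.005, -1.0]]
force: [-0.1, -0.3, -0.0]
opening: 0.451
grasp_force: 0.0
time_s: 35.53
position: [0.4692, -0.3578, 0.0302]
tcp_rot: [[-0.996, 0.088, 0.001], [0.088, 0.996, -0.001], [-0.001, -0.001, -1.0]]
force: [0.5, -0.6, 0.6]
opening: 0.448
grasp_force: 0.0
time_s: 36.2
position: [0.469, -0.3576, 0.0297]
tcp_rot: [[-0.996, 0.088, 0.0], [0.088, 0.996, -0.0], [-0.0, -0.0, -1.0]]
force: [-0.1, -0.7, 1.1]
opening: 0.174
grasp_force: 30.0
```

```bash
python3 -m handwheel '[[0,0,0.03,0,0,0],[0,0,0.06,0,0,0],[0,0,0.09,0,0,0],[0,0,0.12,0,0,0],[0,0.01,0.14,0,0,0],[0.004,0.035,0.15,0,0,0],[0.008,0.07,0.15,0,0,0],[0.012,0.1,0.15,0,0,0]]' -1
python3 -m handwheel '[[0.004,0.035,0,0,0,0],[0.008,0.075,0,0,0,0],[0.013,0.115,0,0,0,0],[0.018,0.155,0,0,0,0],[0.023,0.195,0,0,0,0],[0.028,0.23,0,0,0,0],[0.033,0.27,0,0,0,0],[0.038,0.3,0,0,0,0]]' -1
python3 -m handwheel '[[0.006,0.035,0,0,0,0],[0.012,0.07,0,0,0,0],[0.018,0.105,0,0,0,0],[0.022,0.135,0,0,0,0],[0.025,0.165,0,0,0,0],[0.027,0.185,0,0,0,0],[0.029,0.2,0,0,0,0],[0.029,0.205,0,0,0,0]]' -1
python3 -m handwheel '[[0,0,-0.01,0,0,0],[0,0,-0.025,0,0,0],[0,0,-0.038,0,0,0],[0,0,-0.046,0,0,0],[0,0,-0.05,0,0,0],[0,0,-0.05,0,0,0],[0,0,-0.05,0,0,0],[0,0,-0.05,0,0,0]]' -1
python3 -c "
from h import *
im,*_=cam('wrist'); cv2.imwrite('pics/x3.png',im[150:,150:500])"
```

```text
time_s: 36.87
position: [0.4809, -0.2565, 0.1805]
tcp_rot: [[-0.996, 0.089, 0.001], [0.089, 0.996, -0.001], [-0.001, -0.0, -1.0]]
force: [-0.8, 0.6, -0.1]
opening: 0.18
grasp_force: 30.0
time_s: 37.53
position: [0.5182, 0.0455, 0.1794]
tcp_rot: [[-0.996, 0.087, -0.001], [0.087, 0.996, 0.001], [0.001, 0.001, -1.0]]
force: [0.6, -0.9, 0.5]
opening: 0.177
grasp_force: 30.0
time_s: 38.2
position: [0.5479, 0.2497, 0.1793]
tcp_rot: [[-0.996, 0.085, 0.0], [0.085, 0.996, 0.001], [-0.0, 0.001, -1.0]]
force: [0.0, 0.7, 0.2]
opening: 0.179
grasp_force: 30.0
time_s: 38.87
position: [0.5485, 0.2473, 0.1301]
tcp_rot: [[-0.996, 0.088, 0.001], [0.088, 0.996, 0.0], [-0.001, 0.0, -1.0]]
force: [0.8, -0.9, -0.3]
opening: 0.18
grasp_force: 30.0
```

View pics/x3.png

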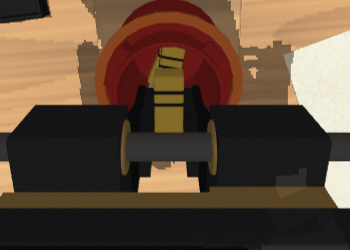

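The fourth cart is held over the mouth. I release it and then go above the cover, looking into the jar on the way.

```bash
python3 -m handwheel '[[0,0,0,0,0,0],[0,0,0,0,0,0],[0,0,0,0,0,0],[0,0,0,0,0,0],[0,0,0,0,0,0],[0,0,0,0,0,0],[0,0,0,0,0,0],[0,0,0,0,0,0]]' -0.3
python3 -m handwheel '[[0,0,0.01,0,0,0],[0,0,0.03,0,0,0],[0,0,0.05,0,0,0],[0.02,0,0.08,0,0,0],[0.05,0,0.11,0,0,0],[0.08,0,0.13,0,0,0],[0.09,0,0.13,0,0,0],[0.09,0,0.13,0,0,0]]' 0
python3 - <<'E'
from h import *
np.set_printoptions(precision=4,suppress=True)
im,d,K,R,o=cam("wrist"); cv2.imwrite("pics/j.png",im)
X,uv=cloud(d,K,R,o)
k=(np.hypot(X[:,0]-.548,X[:,1]-.248)<.055)&(X[:,2]>.096)&(X[:,2]<.104)
print("rim",k.sum(),np.median(X[k,2]),cv2.minEnclosingCircle((X[k,:2]*1000).astype(np.float32)))
k=(np.hypot(X[:,0]-.548,X[:,1]-.248)<.027)&(X[:,2]<.095); print("fill",X[k,2].max())
p=proj(K,R,o,[.548,.248,.1]).astype(int);print(p); q=im[max(p[1]-100,0):p[1]+100,p[0]-120:p[0]+120]
cv2.imwrite("pics/jc.png",cv2.resize(q,None,fx=2,fy=2))
im,d,K,R,o=cam("top")
for c in carts(im,d,K,R,o,amin=40):
    if .35<c[0][0]<.72: print("top",*c)
E
```

```text
time_s: 39.58
position: [0.5479, 0.2476, 0.1295]
tcp_rot: [[-0.996, 0.088, 0.0], [0.088, 0.996, -0.0], [-0.0, -0.0, -1.0]]
force: [0.4, -0.5, 0.0]
opening: 0.352
grasp_force: 0.0
time_s: 40.25
position: [0.6417, 0.2473, 0.2625]
tcp_rot: [[-0.996, 0.089, 0.008], [0.089, 0.996, 0.001], [-0.007, 0.002, -1.0]]
force: [-0.2, 0.3, -0.6]
opening: 0.5
grasp_force: 0.0
rim 858 0.09936258605581291 ((548.3616943359375, 246.76580810546875), 32.93025588989258)
fill 0.07142467310531375
[309  83]
top [0.5551 0.2602] [41. 28.] -4.0 [203. 181.] 150
```

View pics/jc.png

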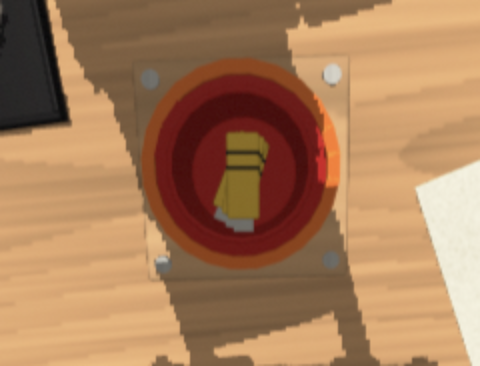

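Rim centre is (0.548, 0.247) and the carts are stacked in the jar up to z = 0.071, which is clear of the plug. Next is the cover.

```bash
python3 -m handwheel '[[0,-0.025,0,0,0,0],[-0.004,-0.06,0,0,0,0],[-0.008,-0.095,0,0,0,0],[-0.012,-0.13,0,0,0,0],[-0.016,-0.165,0,0,0,0],[-0.019,-0.195,0,0,0,0],[-0.021,-0.22,0,0,0,0],[-0.021,-0.22,0,0,0,0]]' 0
python3 -m handwheel '[[0,0,0,0,0,0],[0,0,0,0,0,0],[0,0,0,0,0,0],[0,0,0,0,0,0],[0,0,0,0,0,0],[0,0,0,0,0,0],[0,0,0,0,0,0],[0,0,0,0,0,0]]' 0
python3 - <<'E'
from h import *
np.set_printoptions(precision=4,suppress=True)
print(bot.read_state()["position"])
im,d,K,R,o=cam("wrist"); cv2.imwrite("pics/k.png",im)
X,uv=cloud(d,K,R,o); r=np.hypot(X[:,0]-.617,X[:,1]-.027)
for a,b,rr in [(.034,.041,.03),(.008,.014,.05),(.003,.03,.05)]:
    Q=X[(r<rr)&(X[:,2]>a)&(X[:,2]<b)]
    if len(Q)>5: print(len(Q),np.median(Q[:,2]),cv2.minEnclosingCircle((Q[:,:2]*1000).astype(np.float32)),Q.mean(0))
for q in ["cover_knob","cover_seat"]:
    for c in models.tip_of(q,"wrist")[:2]: print(q,c,atz(K,R,o,c["position"],.024 if q[-1]=="b" else .005))
E
```

```text
time_s: 41.02
position: [0.6143, 0.0236, 0.2583]
tcp_rot: [[-0.996, 0.092, -0.005], [0.092, 0.996, -0.002], [0.005, -0.002, -1.0]]
force: [0.6, 0.7, -0.3]
opening: 0.5
grasp_force: 0.0
time_s: 41.68
position: [0.6169, 0.0279, 0.2595]
tcp_rot: [[-0.996, 0.087, -0.0], [0.087, 0.996, 0.0], [0.0, 0.0, -1.0]]
force: [-0.8, 0.5, 0.1]
opening: 0.499
grasp_force: 0.0
[0.6169 0.0279 0.2595]
305 0.03551038776313198 ((618.0903930664062, 24.897491455078125), 12.003662109375) [0.618  0.025  0.0355]
2427 0.009595604490690801 ((618.02587890625, 24.715293884277344), 37.8050422668457) [0.6164 0.025  0.0096]
2554 0.009590804561362132 ((618.01904296875, 24.708866119384766), 37.813194274902344) [0.6162 0.025  0.0098]
cover_knob {'position': [315.0, 171.7], 'conf': 0.83} [0.6175 0.0231 0.024 ]
cover_seat {'position': [319.4, 171.0], 'conf': 0.55} [0.6213 0.0281 0.005 ]
```

View pics/k.png

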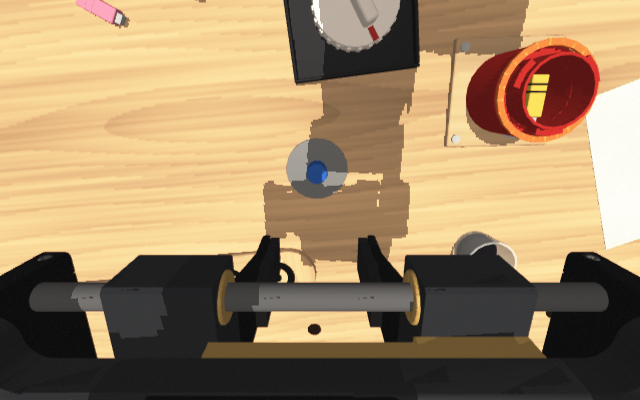

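The knob is at (317,172), i.e. (0.618, 0.025), top z = 0.036, with disc top at 0.010; both match the description. I descend and grip.

```bash
python3 -m handwheel '[[0.001,-0.0025,-0.03,0,0,0],[0.001,-0.0025,-0.06,0,0,0],[0.001,-0.0025,-0.09,0,0,0],[0.001,-0.0025,-0.12,0,0,0],[0.001,-0.0025,-0.15,0,0,0],[0.001,-0.0025,-0.175,0,0,0],[0.001,-0.0025,-0.19,0,0,0],[0.001,-0.0025,-0.2,0,0,0]]' 0
python3 -m handwheel '[[0,0,-0.006,0,0,0],[0,0,-0.012,0,0,0],[0,0,-0.017,0,0,0],[0,0,-0.02,0,0,0],[0,0,-0.021,0,0,0],[0,0,-0.021,0,0,0],[0,0,-0.021,0,0,0],[0,0,-0.021,0,0,0]]' 0
python3 -m handwheel '[[0,0,0,0,0,0],[0,0,0,0,0,0],[0,0,0,0,0,0],[0,0,0,0,0,0],[0,0,0,0,0,0],[0,0,0,0,0,0],[0,0,0,0,0,0],[0,0,0,0,0,0]]' -1
python3 -m handwheel '[[0,0,0.004,0,0,0],[0,0,0.01,0,0,0],[0,0,0.025,0,0,0],[0,0,0.045,0,0,0],[0,0,0.07,0,0,0],[0,0,0.095,0,0,0],[0,0,0.12,0,0,0],[0,0,0.13,0,0,0]]' -1
```

```text
time_s: 42.5
position: [0.6168, 0.0251, 0.0572]
tcp_rot: [[-0.996, 0.088, -0.003], [0.088, 0.996, 0.0], [0.004, 0.0, -1.0]]
force: [-0.4, 0.2, 0.6]
opening: 0.5
grasp_force: 0.0
time_s: 43.17
position: [0.6183, 0.025, 0.0391]
tcp_rot: [[-0.996, 0.088, 0.001], [0.088, 0.996, -0.0], [-0.001, -0.0, -1.0]]
force: [0.5, -0.2, -0.3]
opening: 0.502
grasp_force: 0.0
time_s: 43.83
position: [0.618, 0.0251, 0.0386]
tcp_rot: [[-0.996, 0.088, 0.0], [0.088, 0.996, 0.0], [-0.0, 0.0, -1.0]]
force: [-0.5, -0.4, 0.9]
opening: 0.268
grasp_force: 30.0
time_s: 44.5
position: [0.6197, 0.0249, 0.1725]
tcp_rot: [[-0.996, 0.088, 0.006], [0.088, 0.996, -0.001], [-0.006, -0.0, -1.0]]
force: [0.9, -0.2, -1.4]
opening: 0.264
grasp_force: 30.0
```

```bash
python3 -m handwheel '[[-0.005,0.015,0,0,0,0],[-0.013,0.042,0,0,0,0],[-0.023,0.075,0,0,0,0],[-0.035,0.11,0,0,0,0],[-0.046,0.145,0,0,0,0],[-0.056,0.178,0,0,0,0],[-0.064,0.203,0,0,0,0],[-0.07,0.222,0,0,0,0]]' -1
python3 -m handwheel '[[0,0,-0.003,0,0,0],[0,0,-0.008,0,0,0],[0,0,-0.014,0,0,0],[0,0,-0.02,0,0,0],[0,0,-0.024,0,0,0],[0,0,-0.025,0,0,0],[0,0,-0.025,0,0,0],[0,0,-0.025,0,0,0]]' -1
python3 - <<'E'
from h import *
np.set_printoptions(precision=4,suppress=True)
s=bot.read_state();print(s["position"],s["opening"])
im,d,K,R,o=cam("wrist"); cv2.imwrite("pics/m.png",cv2.resize(im[120:,150:500],None,fx=2,fy=2))
E
```

```text
time_s: 45.17
position: [0.5446, 0.2501, 0.1667]
tcp_rot: [[-0.996, 0.086, -0.004], [0.086, 0.996, -0.0], [0.004, -0.0, -1.0]]
force: [0.6, 0.4, -1.0]
opening: 0.266
grasp_force: 30.0
time_s: 45.83
position: [0.5482, 0.2465, 0.1434]
tcp_rot: [[-0.996, 0.089, -0.0], [0.089, 0.996, -0.0], [0.0, -0.0, -1.0]]
force: [-0.2, -0.1, -0.7]
opening: 0.268
grasp_force: 30.0
[0.5482 0.2465 0.1434] 0.26809398071438867
```

View pics/m.png

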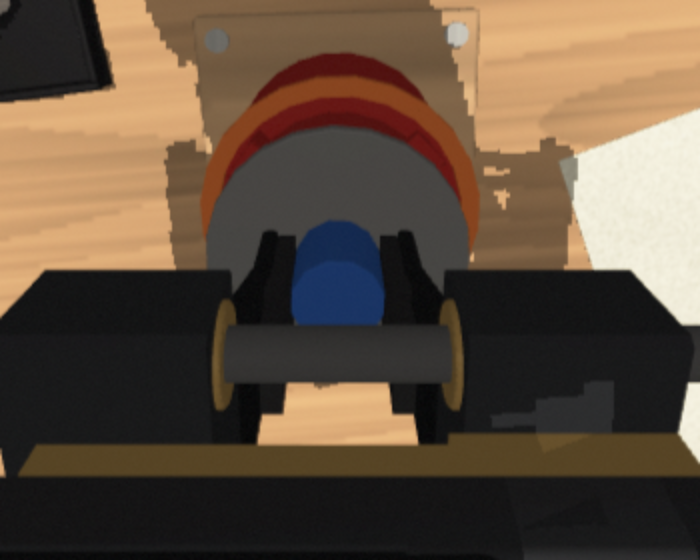

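The grey cover is centred over the orange ring. I lower it gently.

```bash
python3 -m handwheel '[[0,0,-0.001,0,0,0],[0,0,-0.002,0,0,0],[0,0,-0.003,0,0,0],[0,0,-0.004,0,0,0],[0,0,-0.005,0,0,0],[0,0,-0.006,0,0,0],[0,0,-0.006,0,0,0],[0,0,-0.006,0,0,0]]' -1
python3 -m handwheel '[[0,0,-0.001,0,0,0],[0,0,-0.002,0,0,0],[0,0,-0.003,0,0,0],[0,0,-0.0035,0,0,0],[0,0,-0.004,0,0,0],[0,0,-0.004,0,0,0],[0,0,-0.004,0,0,0],[0,0,-0.004,0,0,0]]' -1
```

```text
time_s: 46.55
position: [0.5478, 0.2471, 0.1374]
tcp_rot: [[-0.996, 0.088, -0.0], [0.088, 0.996, -0.0], [0.0, -0.0, -1.0]]
force: [0.3, 0.1, -1.1]
opening: 0.267
grasp_force: 30.0
time_s: 47.22
position: [0.5479, 0.247, 0.1336]
tcp_rot: [[-0.996, 0.088, -0.0], [0.088, 0.996, -0.0], [0.0, -0.0, -1.0]]
force: [-0.2, -0.8, -0.3]
opening: 0.268
grasp_force: 30.0
```

```bash
python3 -m handwheel '[[0,0,-0.0005,0,0,0],[0,0,-0.001,0,0,0],[0,0,-0.001,0,0,0],[0,0,-0.001,0,0,0],[0,0,-0.001,0,0,0],[0,0,-0.001,0,0,0],[0,0,-0.001,0,0,0],[0,0,-0.001,0,0,0]]' -1
python3 -m handwheel '[[0,0,0,0,0,0],[0,0,0,0,0,0],[0,0,0,0,0,0],[0,0,0,0,0,0],[0,0,0,0,0,0],[0,0,0,0,0,0],[0,0,0,0,0,0],[0,0,0,0,0,0]]' 0
python3 -m handwheel '[[0,0,0.005,0,0,0],[0,0,0.015,0,0,0],[0,0,0.04,0,0,0],[0,0,0.07,0,0,0],[0,0,0.1,0,0,0],[0,0,0.13,0,0,0],[0,0,0.14,0,0,0],[0,0,0.14,0,0,0]]' 0
python3 -m handwheel '[[0,0,0,0,0,0],[0,0,0,0,0,0],[0,0,0,0,0,0],[0,0,0,0,0,0],[0,0,0,0,0,0],[0,0,0,0,0,0],[0,0,0,0,0,0],[0,0,0,0,0,0]]' 0
python3 - <<'E'
from h import *
np.set_printoptions(precision=4,suppress=True)
im,d,K,R,o=cam("wrist"); cv2.imwrite("pics/f_w.png",im)
X,uv=cloud(d,K,R,o); r=np.hypot(X[:,0]-.548,X[:,1]-.247)
for a,b,rr in [(.12,.14,.03),(.1,.112,.05)]:
    Q=X[(r<rr)&(X[:,2]>a)&(X[:,2]<b)]
    print(len(Q),np.median(Q[:,2]),cv2.minEnclosingCircle((Q[:,:2]*1000).astype(np.float32)))
A=np.c_[Q[:,:2]-Q[:,:2].mean(0),np.ones(len(Q))]; print("tilt deg",np.degrees(np.linalg.lstsq(A,Q[:,2],rcond=None)[0][:2]))
im2,d,K,R,o=cam("scene"); cv2.imwrite("pics/f.png",np.hstack([cv2.resize(im2[60:400,150:520],(400,368)),cv2.resize(im,(400,368))]))
im,d,K,R,o=cam("top")
for c in carts(im,d,K,R,o,amin=40):
    if .3<c[0][0]<.72: print("top",*c)
E
```

```text
time_s: 47.88
position: [0.5478, 0.247, 0.1336]
tcp_rot: [[-0.996, 0.088, 0.0], [0.088, 0.996, -0.0], [-0.0, -0.0, -1.0]]
force: [-0.8, -1.1, 6.2]
opening: 0.268
grasp_force: 30.0
time_s: 48.55
position: [0.5479, 0.247, 0.1324]
tcp_rot: [[-0.996, 0.088, -0.0], [0.088, 0.996, -0.0], [0.0, -0.0, -1.0]]
force: [0.1, -1.6, -0.2]
opening: 0.5
grasp_force: 0.0
time_s: 49.22
position: [0.5499, 0.2476, 0.2768]
tcp_rot: [[-0.996, 0.088, 0.008], [0.088, 0.996, 0.002], [-0.008, 0.003, -1.0]]
force: [-0.1, -0.4, -0.7]
opening: 0.5
grasp_force: 0.0
time_s: 49.88
position: [0.5479, 0.247, 0.2723]
tcp_rot: [[-0.996, 0.088, -0.0], [0.088, 0.996, -0.0], [0.0, -0.0, -1.0]]
force: [0.0, 0.1, -0.1]
opening: 0.497
grasp_force: 0.0
557 0.1304467161482334 ((547.8114013671875, 246.61337280273438), 11.984600067138672)
3841 0.10460248489108115 ((547.8355712890625, 246.52085876464844), 37.94527816772461)
tilt deg [-0.0194 -0.1116]
```

View pics/f.png

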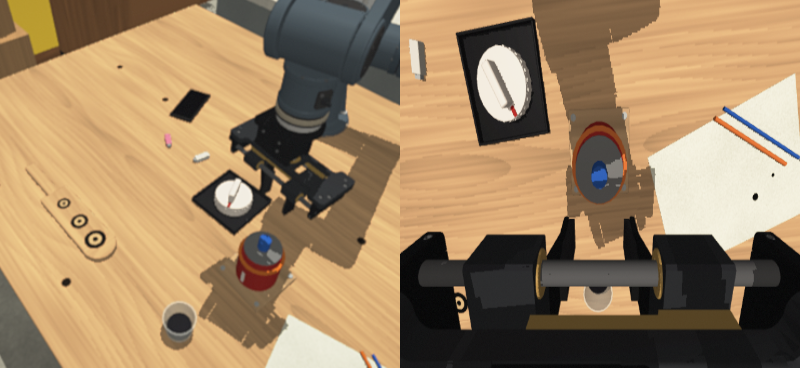

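The cover is level and fully down: disc top is at 0.105, tilt about 0.1°. The cap is in the tray, no yellow carts remain on the bench, and the rest looks untouched.

```bash
python3 -c "
from rig import bot
print(bot.hand_in())"
```

```text
the job is handed in; nothing more can be done
None
```

The job is handed in: the cap was unlocked and left in the tray, all four yellow cartridges are in the jar, and the cover sits fully down and level; one cart grasp briefly showed about 45 N at the wrist when the fingertips touched the bench.

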